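Flip the circuit board over in its holder

ROBOT

A 7-joint arm with a two-finger parallel gripper is mounted at the origin on the work surface. World frame = base frame: x ahead of the robot, y to its left, z up, the work surface at z = 0. Lengths are in m, angles in rad, forces in N, time in s.
With the tool pointing down it reaches from about 0.4 to 0.85 m from the base axis. Payload 4.5 kg.
Tool frame: the origin (TCP) lies at the centre of the arm's flange, where the gripper is bolted on; the fingertips stand 166 mm ahead of it and the grasp point (between the pads) lies 147 mm ahead of it (r.grip_depth is the distance from the TCP to the grasp point, in m); z points along the fingers, y is the line along which they close (so a half turn about z gives the same grasp; the last joint's range is limited). The gripper opens to 88 mm and grips with 3 to 60 N. Pads are 18 mm wide; open, the fingers measure 123 mm over their backs; the gripper's body (75 mm by 187 mm) begins 45 mm behind the grasp point.
Start: joints at [-1.205, 0.689, -0.195, 1.565, 0.157, 0.902, -0.215], TCP at [0.204, 0.591, 0.405] pointing down, gripper open.
Joint ranges: [-3.01, 3.01], [-0.46, 2.08], [-1.47, 1.51], [0.13, 2.56], [-1, 4.14], [0.04, 2.09], [-2.66, 2.66]. Speed limits (rad/s): [2.57, 2.57, 3.14, 3.14, 3.14, 3.14, 3.14].

INTERFACE

Orientations are given as a unit quaternion [x, y, z, w].
In Python, from plant import status, cams, r, finder gives the robot as it stands.
- The arm moves only by the tool play_rows, never from a script. Its argument "rows" is a list of rows, each a list of 7 numbers: the opening in per cent of the stroke, from 0 (shut) to 100 (fully open), then the shift along the tool's x, y, z in m, then the turn, a rotation vector about the tool's x, y, z in degrees. A call has 1 to 8 rows; each row shifts and turns the commanded pose from where the row before left it, along the tool's axes as they then stand; what a row does not reach is not made up. A row lasts 1/8 s, in which the tool goes at most 62.5 mm and 10.7 degrees, less where a joint would pass 70% of its speed; a pose out of reach is approached as far as the arm can. A call with a gripper value outside its range is refused whole. The fingers move at their own pace and stop on an object; "grip_force" is the grip in N (left out, the last holds). Time passes only in rows, so rows that do not move let the fingers close. It gives the time, the measured TCP pose, the force, the opening and the grip force at its end, in the units of the state.
- status.get_state(): the state, without advancing time (a new reading comes with each control period).
- cams.snapshot(name): name is "scene" or "top" or "wrist"; returns the picture (480x640x3 uint8, red, green, blue); there is no depth.
- cams.camera_params(name): a dict with "vfov" (degrees; the focal length in pixels is half the picture's height over the tangent of half this angle, whatever the lens; pixels are square), "cx", "cy" (the principal point, pixels), "R" (3x3) and "t" (3): a world point X has camera coordinates R X + t; the wrist camera has in their place "tool_from_camera" (4x4, takes a point from camera to tool coordinates, whose origin is the TCP and whose axes are the flange's). Camera axes: x right, y down, z forward; pixel columns grow to the right and rows downward; lengths in m; the calibration is good to about 2 mm. A picture is of the moment at which its call begins: read the wrist's pose just before it. camera_params takes no time and is no camera call.
- r.finish_job(): hands the job in; it is judged then, once.
Trained networks look in the newest picture that a camera, given by its name, has taken for a name from the list of things; names that differ only in an ending like _2 or _b are one class to them, and where a whole thing is asked for, a point or a joint stands for the part that bears it (a point fixed in the world has none). Each returns a list of dicts, best first, with "score" (0 to 1); they miss things now and then, are a little off and sometimes report something else, mostly with a low value. They report only what shows in the picture. A call takes as long as a camera call.
- finder.spot_in(camera, label): "at" ([x, y, z] in m, in the coordinates of the camera as it stood for that picture, good to about 4 mm: the middle of the surface that is visible of it).
- finder.regions_of(camera, label): "mask" (480x640 bool, what is visible of it).
The state is a dict: "clock": time; "q": joint angles; "qd": joint speeds; "joint_torque": joint torques, N m; "tool_pos": TCP position; "eef_rot": TCP orientation; "contact_force": force on the tool from outside, world axes, zero at the start; "moment": the same for the moment, N m; "opening": opening from 0.0 (shut) to 1.0 (fully open); "finger_force": force on a finger pad.
Only numpy, scipy, OpenCV 4.12 (cv2) and the standard library are available. Lean on these libraries where they do the work, as an engineer would, in place of code of your own. Each camera call takes 0.05 s, during which the arm holds its last target. There are 200 camera calls.

TASK

The circuit board sits in a swivelling holder with its component side up. Push on the edges of the grey frame with the fingertips to swing the board right over, and leave it level with the bare copper side facing up. Use light pushes, do not lift the holder or shove it out of place, leave the things around it alone, and finish clear of everything.

Things in the scene. Friction and masses are not known exactly. Their poses are not given: they have to be found in the camera images.
- holder: board holder, loose, about 4 kg: blue base 170 (its x) x 225 (its y) x 12 mm; aluminium posts 34 x 14 mm, 124 mm tall, centred at y = +-98 mm, x = 0; black knobs outside them to y = +-121 mm, up to 126 mm high. Origin: centre of the base's underside; z up; yaw within 0.5 rad. The level hinge axis runs along its y, 110 mm above the bench, straight over the origin.
- frame (a joint): angle (rad) of the grey frame about the holder's y axis; 0: level, component side up. Growing values lower edge_a (on the holder's +x side at 0) and raise edge_b. Turns right round both ways without stops: +pi and -pi are both level, copper side up. Balanced; a friction hinge (0.09 N m, 1.7 N at the edge) keeps it where left. Starts from -0.6 to 0.6.
- frame_mid (a point): centre of the grey frame (120 mm across the hinge x 150 mm along it, bars 14 mm wide, 9 mm thick) on the hinge axis. z: normal of the component side (up at the start, down at the end); y: along the hinge. Board inside: 3 mm thick, green side with parts up to 13 mm above this point, copper side with black tracks. Upright, the frame clears the base by 38 mm.
- edge_a (a point): middle of the frame's bar on its own +x side, 53 mm from the hinge axis, half-way through its 9 mm thickness and 14 mm width; moves with the frame
- edge_b (a point): the same for the opposite bar, on the frame's own -x side
- bottle: bystander: small white bottle, 40 mm diameter, 75 mm tall, upright; origin at the centre of its underside
- tape: bystander: cream roll of tape lying flat, 76 mm outside diameter, 20 mm high; origin at the centre of its underside
- pen: bystander: black marker pen standing in a grey foot, 44 mm foot diameter, 125 mm tall; origin at the centre of its underside
- partsbox: bystander: clear open parts box, 60 x 85 x 30 mm; origin at the centre of its underside

How it is judged:
By the outcome, as a careful person would: the job done as asked, in the order asked, and still so for the second after the job is handed in, with the robot touching nothing.
It also fails if it takes over 48 s, if anything falls off the work surface, if the arm or the gripper's body presses on something with over 40 N, if the wrist force passes 120 N, or if a joint passes its speed limit or range.

## Working session

There is one attempt and no reset: what is moved stays moved. The work goes in short steps, Python scripts to look and compute and a tool call to move; the robot and the scene stay as the last step left them, time stands still between calls to the robot, and variables do not carry over. Pictures are saved under pics/ and viewed, at most 10 in all, crops included, and the job is handed in when it is done.

Besides the shell and the picture viewer there is one more tool, called as name(argument=value, ...), one argument or row to a line, values as JSON. play_rows: Moves the arm, as the interface text tells. Its arguments: {"type":"object","properties":{"rows":{"type":"array","items":{"type":"array","items":{"type":"number"}}},"grip_force":{"type":"number"}},"required":["rows"]}

```bash
ls; mkdir -p pics; cat > h.py <<'E'
import numpy as np,cv2
from plant import status,cams,r,finder
from scipy.spatial.transform import Rotation as Ro
def snap(c,fn=None):
    s=status.get_state(); im=cams.snapshot(c)
    if fn: cv2.imwrite('pics/'+fn,im[:,:,::-1])
    return s,im
def pose(s): 
    T=np.eye(4);T[:3,:3]=Ro.from_quat(s['eef_rot']).as_matrix();T[:3,3]=s['tool_pos'];return T
def toW(c,s,p):
    k=cams.camera_params(c)
    if c=='wrist': return (pose(s)@np.array(k['tool_from_camera'])@np.r_[p,1])[:3]
    return np.array(k['R']).T@(np.array(p)-np.array(k['t']))
E
python3 - <<'E'
from h import *
np.set_printoptions(precision=3,suppress=True)
ims=[]
for c in ['scene','top']:
    s,im=snap(c); ims.append(im)
    for l in ['holder','frame','edge_a','bottle','tape','pen','partsbox']:
        for d in finder.spot_in(c,l)[:2]: print(c,l,round(d['score'],2),toW(c,s,d['at']))
    k=cams.camera_params(c);print(k['vfov'],-np.array(k['R']).T@k['t'])
cv2.imwrite('pics/scene0.png',ims[0][:,:,::-1]);cv2.imwrite('pics/top0.png',ims[1][:,:,::-1])
print(pose(s),s['clock'])
E
```

```text
pics
scene frame 0.96 [0.589 0.059 0.115]
scene edge_a 0.78 [0.59  0.059 0.114]
scene bottle 0.61 [0.49  0.216 0.073]
scene tape 0.7 [ 0.619 -0.141  0.014]
scene pen 0.95 [ 0.725 -0.079  0.031]
scene partsbox 0.6 [0.586 0.26  0.013]
42.822516883099425 [ 1.114 -0.669  0.91 ]
top holder 0.77 [0.571 0.062 0.102]
top holder 0.66 [0.581 0.067 0.116]
top frame 0.59 [0.585 0.063 0.115]
top edge_a 0.83 [0.583 0.064 0.113]
top bottle 0.76 [0.489 0.225 0.051]
top tape 0.64 [ 0.611 -0.135  0.018]
top pen 0.76 [ 0.71  -0.074  0.012]
top partsbox 0.71 [0.589 0.259 0.001]
43.60205945238145 [0.398 0.055 1.146]
[[-0.945  0.326 -0.     0.204]
 [ 0.326  0.945 -0.     0.591]
 [-0.    -0.    -1.     0.405]
 [ 0.     0.     0.     1.   ]] 0.4
```

View pics/scene0.png

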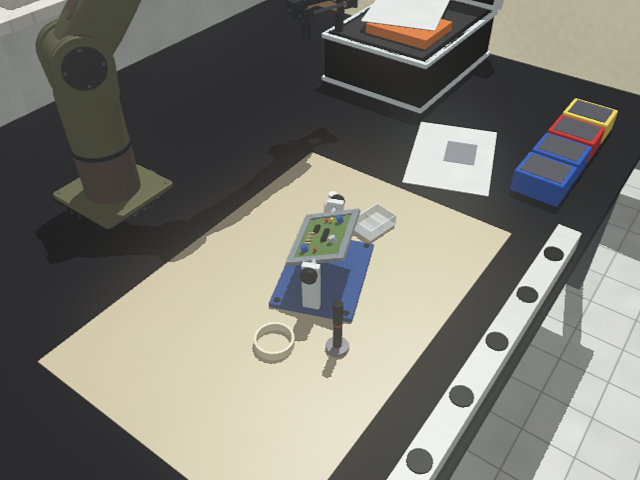

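View pics/top0.png

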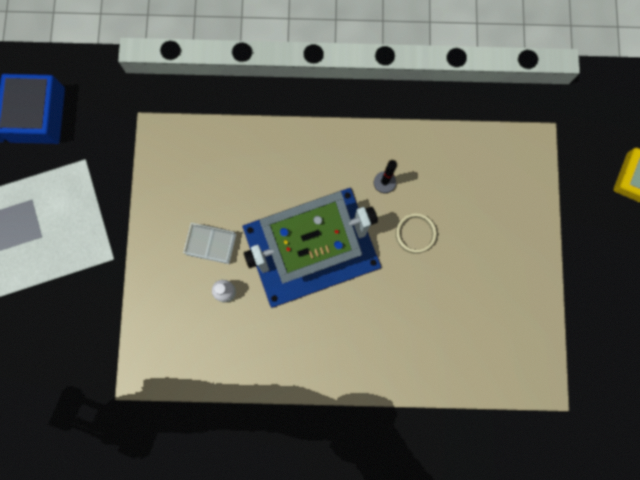

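The scene view shows the board tilted in the holder around (325,240), with pen at (338,335) and tape at (273,340). The top view shows the hinge running from the knob at (368,218) to the one at (254,258), so yaw is about +0.34. Next I fit the pose to the frame masks.

```bash
cat >> h.py <<'E'
from scipy.optimize import minimize
def proj(c,X):
    k=cams.camera_params(c);f=240/np.tan(np.radians(k['vfov'])/2)
    p=X@np.array(k['R']).T+np.array(k['t']);return p[:,:2]/p[:,2:]*f+[k['cx'],k['cy']]
C8=np.array([[x,y,z] for x in(-.06,.06) for y in(-.075,.075) for z in(-.0045,.0045)])
def world(p,P=C8):
    return (Ro.from_euler('z',p[2])*Ro.from_euler('y',p[3])).apply(P)+[p[0],p[1],.11]
def fitframe(p0s,fixed=None):
    M={}
    for c in['scene','top']:
        snap(c,'last_%s.png'%c); d=finder.regions_of(c,'frame')
        if d: M[c]=d[0]['mask'];print(c,d[0]['score'],M[c].sum())
    def cost(v):
        p=v if fixed is None else np.r_[fixed,v]
        e=0
        for c,m in M.items():
            a=np.zeros((1920,2560),np.uint8)
            h=cv2.convexHull((proj(c,world(p))*4+1.5).astype(np.float32)).round().astype(int)
            cv2.fillConvexPoly(a,h,1); a=cv2.resize(a.astype(np.float32),(640,480),interpolation=cv2.INTER_AREA)
            e+=np.abs(a-m).sum()/m.sum()
        return e
    for p0 in p0s:
        n=len(p0);S=np.vstack([p0]+[np.array(p0)+np.eye(n)[i]*(.01 if n>1 and i<2 else .15) for i in range(n)])
        o=minimize(cost,p0,method='Nelder-Mead',options=dict(initial_simplex=S,maxiter=250));print(o.x.round(4),round(o.fun,4))
E
python3 - <<'E'
from h import *
fitframe([[.585,.062,.34,a] for a in(-.4,0,.4)])
E
```

```text
scene 0.57 2807
top 0.91 5715
[ 0.5844  0.0648  0.3669 -0.3679] 0.0814
[ 0.5844  0.0655  0.3665 -0.3657] 0.083
[ 0.5845  0.0651  0.3695 -0.3618] 0.0837
```

play_rows(
  rows=[
    [0, 0, 0, 0, 0, 0, -10],
    [0, 0, 0, 0, 0, 0, -10],
    [0, 0, 0, 0, 0, 0, -10],
    [0, 0, 0, 0, 0, 0, -10],
    [0, -0.008, -0.045, 0, 0, 0, 0],
    [0, -0.008, -0.045, 0, 0, 0, 0],
    [0, -0.008, -0.045, 0, 0, 0, 0],
    [0, -0.008, -0.045, 0, 0, 0, 0],
  ],
  grip_force=20,
)

```text
clock: 2.0
tool_pos: [0.2987, 0.4331, 0.4049]
eef_rot: [-0.182, 0.983, 0.0, 0.0]
contact_force: [0.3, -0.2, -0.1]
opening: 0.114
finger_force: 0.0
```

play_rows(
  rows=[
    [0, -0.008, -0.045, 0, 0, 0, 0],
    [0, -0.008, -0.045, 0, 0, 0, 0],
    [0, -0.008, -0.045, 0, 0, 0, 0],
    [0, -0.008, -0.045, 0, 0, 0, 0],
    [0, -0.008, -0.045, 0, 0, 0, 0],
    [0, -0.008, -0.045, 0, 0, 0, 0],
    [0, -0.008, -0.045, 0, 0, 0, 0],
    [0, 0, 0, 0, 0, 0, 0],
  ],
)

```text
clock: 3.0
tool_pos: [0.4648, 0.1565, 0.4045]
eef_rot: [-0.178, 0.984, -0.001, 0.0]
contact_force: [0.4, 0.5, 0.3]
opening: 0.007
finger_force: 0.0
```

```bash
cat >> h.py <<'E'
H=np.array([.5844,.065,.3668])
def loc(s=None):
    s=s or status.get_state();T=pose(s);tip=T[:3,3]+.166*T[:3,2]
    L=Ro.from_euler('z',H[2]).as_matrix().T
    print('tip local',(L@(tip-[H[0],H[1],0])).round(4),'axes',(L@T[:3,:3]).round(3).tolist(),'F',(L@s['contact_force']).round(2),'t',s['clock'],'op',round(s['opening'],3))
E
python3 - <<'E'
from h import *
s,im=snap('wrist','w1.png');loc(s)
for l in['frame','holder','bottle','pen']:
    for d in finder.spot_in('wrist',l)[:1]:print(l,d['score'],toW('wrist',s,d['at']).round(3))
E
```

```text
tip local [-0.0788  0.128   0.2385] axes [[-1.0, 0.008, -0.0], [0.008, 1.0, -0.002], [0.0, -0.002, -1.0]] F [0.51 0.3  0.3 ] t 3.0 op 0.007
frame 0.97 [0.567 0.04  0.106]
holder 0.65 [0.553 0.041 0.098]
bottle 0.78 [0.488 0.219 0.051]
pen 0.8 [ 0.713 -0.07   0.012]
```

View pics/w1.png

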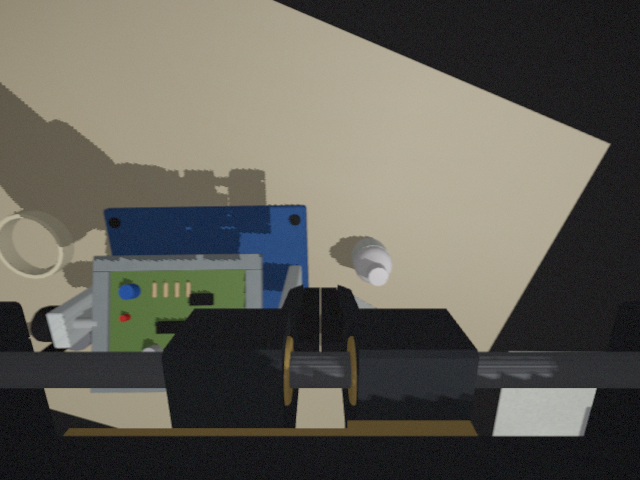

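The wrist view shows the holder square to the tool. Base corners are at (105,210) and (306,206), and the lowered edge_b bar is at row 263 with its ends at (93,263) and (262,261). I'll check the fit against those.

```bash
python3 - <<'E'
from h import *
s=status.get_state();k=cams.camera_params('wrist');f=240/np.tan(np.radians(k['vfov'])/2)
W=np.linalg.inv(pose(s)@np.array(k['tool_from_camera']))
def pw(X):
    p=X@W[:3,:3].T+W[:3,3];return (p[:,:2]/p[:,2:]*f+[k['cx'],k['cy']]).round(1)
Rz=Ro.from_euler('z',H[2])
print(pw(Rz.apply([[-.085,-.1125,.012],[-.085,.1125,.012]])+[H[0],H[1],0]))
print(pw(world([*H,-.365])[:4]))
E
```

```text
[[ 94.3 205.4]
 [299.3 205.7]]
[[ 91.8 252.2]
 [ 85.2 251.7]
 [254.7 252.4]
 [252.8 251.9]]
```

play_rows(
  rows=[
    [0, -0.007, -0.042, 0, 0, 0, 0],
    [0, -0.007, -0.042, 0, 0, 0, 0],
    [0, -0.007, -0.04, 0, 0, 0, 0],
    [0, 0, 0, 0.038, 0, 0, 0],
    [0, 0, 0, 0.038, 0, 0, 0],
    [0, 0, 0, 0.03, 0, 0, 0],
    [0, 0, 0, 0, 0, 0, 0],
  ],
)

```text
clock: 4.12
tool_pos: [0.5261, 0.0532, 0.2972]
eef_rot: [-0.183, 0.983, 0.0, -0.002]
contact_force: [0.3, -0.1, 0.6]
opening: 0.001
finger_force: 0.0
```

```bash
sed -i 's/^H=.*/H=np.array([.585,.0692,.372])/' h.py; python3 -c "
from h import *
loc()"
```

```text
tip local [-0.0613  0.0067  0.1312] axes [[-1.0, 0.003, -0.004], [0.003, 1.0, 0.001], [0.004, 0.001, -1.0]] F [ 0.27 -0.23  0.57] t 4.125 op 0.001
```

play_rows(
  rows=[
    [0, 0, 0, 0.015, 0, 0, 0],
    [0, 0, 0, 0.015, 0, 0, 0],
    [0, 0, 0, 0.008, 0, 0, 0],
    [0, -0.002, 0, 0.006, 0, 0, 0],
    [0, -0.003, 0, 0.006, 0, 0, 0],
    [0, -0.004, 0, 0.006, 0, 0, 0],
    [0, 0, 0, 0, 0, 0, 0],
  ],
)

```text
clock: 5.0
tool_pos: [0.5356, 0.0553, 0.2422]
eef_rot: [-0.182, 0.983, 0.0, -0.0]
contact_force: [0.5, 0.3, 0.4]
opening: 0.004
finger_force: 0.0
```

```bash
python3 - <<'E'
from h import *
loc();snap('scene','s2.png');loc()
im=cv2.imread('pics/s2.png')[170:350,230:410];cv2.imwrite('pics/s2c.png',cv2.resize(im,None,fx=3,fy=3))
E
```

```text
tip local [-0.0511  0.005   0.0762] axes [[-1.0, 0.006, -0.0], [0.006, 1.0, 0.0], [0.0, 0.0, -1.0]] F [0.57 0.11 0.35] t 5.0 op 0.004
tip local [-0.0513  0.005   0.0764] axes [[-1.0, 0.006, -0.001], [0.006, 1.0, 0.0], [0.001, 0.0, -1.0]] F [-0.56 -0.52  0.15] t 5.05 op 0.004
```

View pics/s2c.png

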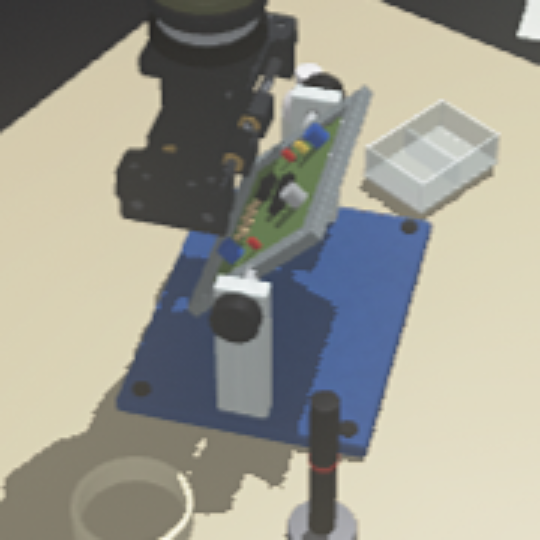

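The frame is now at about -45°. I'll retreat upward and cross to the +x side, beyond the raised edge_a.

play_rows(
  rows=[
    [0, 0.008, 0, -0.012, 0, 0, 0],
    [0, 0.002, 0, -0.04, 0, 0, 0],
    [0, 0, 0, -0.04, 0, 0, 0],
    [0, 0, 0, -0.04, 0, 0, 0],
    [0, -0.044, 0, 0, 0, 0, 0],
    [0, -0.044, 0, 0, 0, 0, 0],
    [0, -0.048, 0, 0, 0, 0, 0],
    [0, 0, 0, 0, 0, 0, 0],
  ],
)

```text
clock: 6.05
tool_pos: [0.6544, 0.1016, 0.3751]
eef_rot: [-0.182, 0.983, 0.001, 0.001]
contact_force: [-0.0, 0.0, -1.0]
opening: 0.0
finger_force: 0.0
```

```bash
python3 - <<'E'
from h import *
loc()
fitframe([[-.8]],fixed=H);loc()
E
```

```text
tip local [0.0769 0.0051 0.2091] axes [[-1.0, 0.005, 0.003], [0.005, 1.0, 0.001], [-0.003, 0.001, -1.0]] F [-0.01  0.04 -0.97] t 6.05 op 0.0
scene 0.91 1749
top 0.73 2693
[-0.8352] 0.9698
tip local [0.073  0.0039 0.2089] axes [[-1.0, 0.006, -0.002], [0.006, 1.0, -0.001], [0.002, -0.001, -1.0]] F [-0.19 -0.69  0.04] t 6.25 op 0.006
```

play_rows(
  rows=[
    [0, 0, 0, 0.037, 0, 0, 0],
    [0, 0, 0, 0.037, 0, 0, 0],
    [0, -0.012, 0, 0, 0, 0, 0],
    [0, -0.008, 0, 0, 0, 0, 0],
    [0, -0.005, 0, -0.006, 0, 0, 0],
    [0, -0.005, 0, -0.006, 0, 0, 0],
    [0, 0, 0, 0, 0, 0, 0],
  ],
)

```text
clock: 7.12
tool_pos: [0.6816, 0.1114, 0.314]
eef_rot: [-0.182, 0.983, 0.0, 0.001]
contact_force: [0.0, 0.2, 0.2]
opening: 0.008
finger_force: 0.0
```

```bash
python3 -c "
from h import *
loc()"
```

```text
tip local [0.1057 0.0042 0.148 ] axes [[-1.0, 0.006, 0.002], [0.006, 1.0, -0.0], [-0.002, -0.0, -1.0]] F [0.1  0.17 0.21] t 7.125 op 0.008
```

The sign of tool x was wrong there: local -x is tool +x. No harm was done, since the finger moved away from the frame. Coming back now.

play_rows(
  rows=[
    [0, 0.022, 0, 0.012, 0, 0, 0],
    [0, 0.022, 0, 0, 0, 0, 0],
    [0, 0.008, 0, 0, 0, 0, 0],
    [0, 0.005, 0, -0.006, 0, 0, 0],
    [0, 0.006, 0, -0.006, 0, 0, 0],
    [0, 0, 0, 0, 0, 0, 0],
  ],
)

```text
clock: 7.88
tool_pos: [0.6223, 0.0887, 0.3135]
eef_rot: [-0.182, 0.983, 0.0, 0.0]
contact_force: [0.2, 0.5, -0.9]
opening: 0.005
finger_force: 0.1
```

```bash
python3 -c "
from h import *
loc()"
```

```text
tip local [0.042  0.0046 0.1475] axes [[-1.0, 0.006, 0.001], [0.006, 1.0, -0.0], [-0.001, -0.0, -1.0]] F [ 0.37  0.43 -0.9 ] t 7.875 op 0.005
```

play_rows(
  rows=[
    [0, 0.0065, 0, -0.0035, 0, 0, 0],
    [0, 0.0065, 0, -0.0035, 0, 0, 0],
    [0, 0.0078, 0, -0.0025, 0, 0, 0],
    [0, 0.0078, 0, -0.0025, 0, 0, 0],
    [0, 0.007, 0, -0.0015, 0, 0, 0],
    [0, 0.007, 0, -0.001, 0, 0, 0],
    [0, 0, 0, 0, 0, 0, 0],
  ],
)

```text
clock: 8.75
tool_pos: [0.5818, 0.0731, 0.3273]
eef_rot: [-0.182, 0.983, -0.0, -0.001]
contact_force: [-0.1, 0.2, -0.5]
opening: 0.006
finger_force: 0.0
```

```bash
python3 - <<'E'
from h import *
loc();snap('scene','s3.png');loc()
im=cv2.imread('pics/s3.png')[150:330,230:410];cv2.imwrite('pics/s3c.png',cv2.resize(im,None,fx=3,fy=3))
E
```

```text
tip local [-0.0018  0.0048  0.1613] axes [[-1.0, 0.006, -0.001], [0.006, 1.0, -0.0], [0.001, -0.0, -1.0]] F [ 0.02  0.2  -0.49] t 8.75 op 0.006
tip local [-0.0016  0.0047  0.1612] axes [[-1.0, 0.006, -0.001], [0.006, 1.0, -0.0], [0.001, -0.0, -1.0]] F [0.01 0.09 0.29] t 8.8 op 0.006
```

View pics/s3c.png

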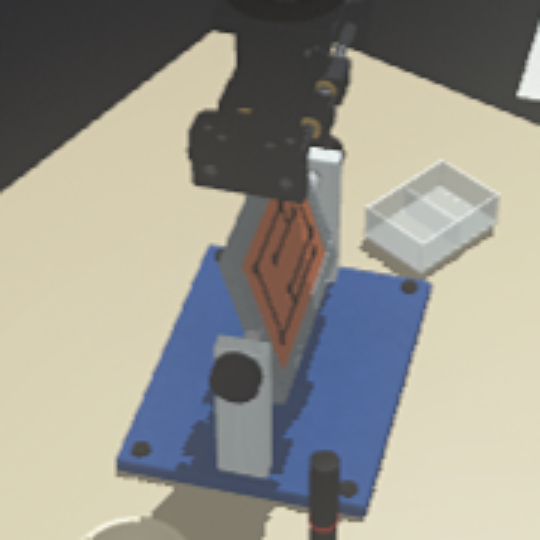

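The frame is past vertical with the copper side showing. Following the arc down now.

play_rows(
  rows=[
    [0, 0.0065, 0, 0.0003, 0, 0, 0],
    [0, 0.0065, 0, 0.001, 0, 0, 0],
    [0, 0.0064, 0, 0.003, 0, 0, 0],
    [0, 0.0064, 0, 0.004, 0, 0, 0],
    [0, 0.005, 0, 0.005, 0, 0, 0],
    [0, 0.005, 0, 0.006, 0, 0, 0],
    [0, 0.0033, 0, 0.0065, 0, 0, 0],
    [0, 0.0033, 0, 0.0065, 0, 0, 0],
  ],
)

```text
clock: 9.8
tool_pos: [0.5426, 0.058, 0.2944]
eef_rot: [-0.182, 0.983, -0.0, -0.0]
contact_force: [2.2, 0.0, 1.5]
opening: 0.007
finger_force: 0.9
```

play_rows(
  rows=[
    [0, 0.001, 0, 0.004, 0, 0, 0],
    [0, 0, 0, 0.004, 0, 0, 0],
    [0, 0, 0, 0, 0, 0, 0],
  ],
)

```text
clock: 10.18
tool_pos: [0.5417, 0.0577, 0.2864]
eef_rot: [-0.182, 0.983, -0.0, -0.001]
contact_force: [-0.7, -0.3, -0.8]
opening: 0.009
finger_force: 0.0
```

```bash
python3 -c "
from h import *
loc()"
```

```text
tip local [-0.0447  0.0051  0.1204] axes [[-1.0, 0.006, -0.001], [0.006, 1.0, 0.0], [0.001, 0.0, -1.0]] F [-0.74 -0.03 -0.84] t 10.175 op 0.009
```

play_rows(
  rows=[
    [0, 0.001, 0, 0.003, 0, 0, 0],
    [0, 0, 0, 0.0025, 0, 0, 0],
    [0, 0, 0, 0, 0, 0, 0],
    [0, 0, 0, -0.02, 0, 0, 0],
    [0, 0, 0, -0.04, 0, 0, 0],
    [0, 0.03, 0, -0.04, 0, 0, 0],
    [0, 0.05, 0, -0.01, 0, 0, 0],
    [0, 0.05, 0, 0, 0, 0, 0],
  ],
)

```text
clock: 11.18
tool_pos: [0.4186, 0.0105, 0.3922]
eef_rot: [-0.182, 0.983, -0.0, 0.001]
contact_force: [0.2, -0.1, -0.3]
opening: 0.009
finger_force: 0.0
```

```bash
python3 - <<'E'
from h import *
loc()
fitframe([[3.1]],fixed=H);loc()
s,im=snap('wrist','w4.png')
im=cv2.imread('pics/last_scene.png')[170:350,230:410];cv2.imwrite('pics/s4c.png',cv2.resize(im,None,fx=3,fy=3))
E
```

```text
tip local [-0.176   0.0057  0.2262] axes [[-1.0, 0.006, 0.002], [0.006, 1.0, -0.001], [-0.002, -0.001, -1.0]] F [ 0.2  -0.14 -0.29] t 11.175 op 0.009
scene 0.91 3371
top 0.68 5884
[3.1996] 0.1281
tip local [-0.1755  0.0055  0.2257] axes [[-1.0, 0.006, 0.0], [0.006, 1.0, -0.0], [-0.0, -0.0, -1.0]] F [0.5  0.37 0.35] t 11.375 op 0.008
```

View pics/s4c.png

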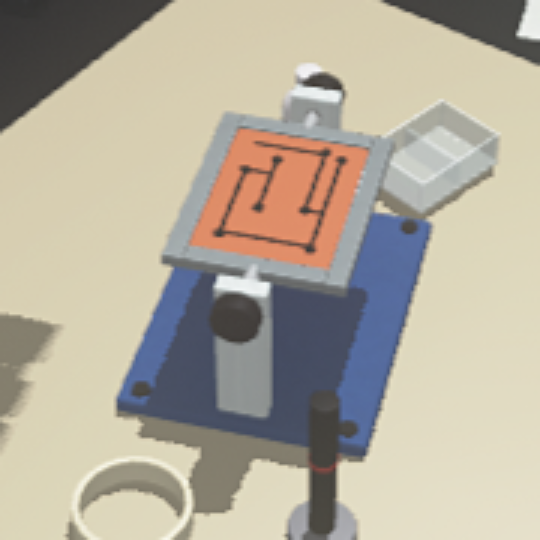

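The copper side is up and the frame looks close to level. I'll refine the angle with a free fit on a fresh pair of pictures.

```bash
python3 - <<'E'
from h import *
fitframe([[.585,.067,.37,3.14],[.585,.067,.37,3.25]])
fitframe([[3.14]],fixed=[.5844,.065,.367])
# edge_a / edge_b bar heights from finder
for c in['scene','top']:
    s=status.get_state()
    for l in['frame','edge_a','holder']:
        for d in finder.spot_in(c,l)[:2]: print(c,l,d['score'],toW(c,s,d['at']).round(3))
loc()
E
```

```text
scene 0.96 3152
top 0.94 5845
[0.585  0.065  0.3736 3.1315] 0.0936
[0.5847 0.0649 0.3742 3.1305] 0.0953
scene 0.69 780
top 0.88 5880
[1.8527] 2.1185
scene frame 0.61 [0.59  0.059 0.111]
scene edge_a 0.84 [0.593 0.06  0.112]
scene holder 0.97 [0.615 0.038 0.06 ]
top frame 0.8 [0.582 0.062 0.11 ]
top frame 0.64 [ 0.613 -0.136  0.019]
top edge_a 0.97 [0.58  0.064 0.114]
top holder 0.83 [0.572 0.06  0.114]
top holder 0.52 [0.584 0.06  0.114]
tip local [-0.1752  0.0057  0.2254] axes [[-1.0, 0.006, -0.0], [0.006, 1.0, 0.0], [0.0, 0.0, -1.0]] F [ 0.93 -0.19 -0.29] t 12.125 op 0.007
```

The free fit gives 3.131, which is level within its error of about 0.05. As a check, I'll touch the opposite edge down to the same height.

play_rows(
  rows=[
    [0, -0.045, 0, 0, 0, 0, 0],
    [0, -0.045, 0, 0, 0, 0, 0],
    [0, -0.045, 0, 0, 0, 0, 0],
    [0, -0.045, 0, 0, 0, 0, 0],
    [0, -0.047, 0, 0, 0, 0, 0],
    [0, 0, 0, 0.04, 0, 0, 0],
    [0, 0, 0, 0.04, 0, 0, 0],
    [0, 0, 0, 0.01, 0, 0, 0],
  ],
)

```text
clock: 13.12
tool_pos: [0.6306, 0.0917, 0.2988]
eef_rot: [-0.182, 0.983, -0.0, -0.003]
contact_force: [-0.3, 0.3, 0.0]
opening: 0.007
finger_force: 0.0
```

```bash
python3 -c "
from h import *
loc()"
```

```text
tip local [0.0498 0.0045 0.1328] axes [[-1.0, 0.005, -0.005], [0.005, 1.0, 0.001], [0.005, 0.001, -1.0]] F [-0.13  0.42  0.02] t 13.125 op 0.007
```

play_rows(
  rows=[
    [0, -0.001, 0, 0.006, 0, 0, 0],
    [0, 0, 0, 0.006, 0, 0, 0],
    [0, 0, 0, 0, 0, 0, 0],
  ],
)

```text
clock: 13.5
tool_pos: [0.6328, 0.0925, 0.2901]
eef_rot: [-0.182, 0.983, 0.0, 0.001]
contact_force: [0.1, 0.5, -0.2]
opening: 0.005
finger_force: 0.0
```

```bash
python3 -c "
from h import *
loc()"
```

```text
tip local [0.0532 0.0043 0.1241] axes [[-1.0, 0.006, 0.001], [0.006, 1.0, -0.0], [-0.001, -0.0, -1.0]] F [ 0.32  0.46 -0.19] t 13.5 op 0.005
```

play_rows(
  rows=[
    [0, 0, 0, 0.005, 0, 0, 0],
    [0, 0, 0, 0.0015, 0, 0, 0],
  ],
)

```text
clock: 13.75
tool_pos: [0.6325, 0.0925, 0.2829]
eef_rot: [-0.182, 0.983, -0.0, 0.0]
contact_force: [0.5, -0.2, 0.1]
opening: 0.004
finger_force: 0.0
```

play_rows(
  rows=[
    [0, 0, 0, 0.0015, 0, 0, 0],
  ],
)

```text
clock: 13.88
tool_pos: [0.6326, 0.0925, 0.2814]
eef_rot: [-0.182, 0.983, 0.0, 0.0]
contact_force: [-0.0, 0.4, 1.0]
opening: 0.005
finger_force: 0.0
```

play_rows(
  rows=[
    [0, 0, 0, 0.001, 0, 0, 0],
  ],
)

```text
clock: 14.0
tool_pos: [0.6326, 0.0926, 0.2805]
eef_rot: [-0.182, 0.983, 0.0, 0.0]
contact_force: [-0.9, -1.2, 2.4]
opening: 0.005
finger_force: 0.9
```

play_rows(
  rows=[
    [0, 0, 0, 0, 0, 0, 0],
  ],
)

```text
clock: 14.12
tool_pos: [0.6326, 0.0926, 0.2805]
eef_rot: [-0.182, 0.983, 0.0, 0.0]
contact_force: [-0.6, 0.4, 1.6]
opening: 0.005
finger_force: 0.2
```

Contact came at tip height 0.115, matching the other side, so the frame is level. Retreating clear of everything.

play_rows(
  rows=[
    [0, 0, 0, -0.01, 0, 0, 0],
    [0, 0, 0, -0.03, 0, 0, 0],
    [0, 0, 0, -0.04, 0, 0, 0],
    [0, 0, 0, -0.04, 0, 0, 0],
    [0, 0.045, 0, -0.02, 0, 0, 0],
    [0, 0.05, 0, 0, 0, 0, 0],
    [0, 0.05, 0, 0, 0, 0, 0],
    [0, 0.05, 0, 0, 0, 0, 0],
  ],
)

```text
clock: 15.12
tool_pos: [0.449, 0.0222, 0.4212]
eef_rot: [-0.182, 0.983, -0.0, 0.001]
contact_force: [0.4, -0.3, 0.3]
opening: 0.005
finger_force: 0.0
```

play_rows(
  rows=[
    [0, 0.04, 0, 0, 0, 0, 0],
    [0, 0, 0, 0, 0, 0, 0],
    [0, 0, 0, 0, 0, 0, 0],
  ],
)

```text
clock: 15.5
tool_pos: [0.4141, 0.0087, 0.4211]
eef_rot: [-0.182, 0.983, 0.0, 0.001]
contact_force: [0.5, 0.1, -0.1]
opening: 0.005
finger_force: 0.0
```

```bash
python3 - <<'E'
from h import *
fitframe([[.585,.067,.37,3.14]]);loc()
a=cv2.imread('pics/last_scene.png')[150:370,220:420];b=cv2.imread('pics/last_top.png')[140:320,170:450]
cv2.imwrite('pics/fin.png',np.hstack([cv2.resize(a,(400,440)),cv2.resize(b,(400,440))]))
E
```

```text
scene 0.58 3227
top 0.95 5808
[0.5847 0.0653 0.3765 3.1501] 0.0733
tip local [-0.1809  0.0059  0.2545] axes [[-1.0, 0.005, 0.001], [0.005, 1.0, 0.0], [-0.001, 0.0, -1.0]] F [-1.14  0.33  0.25] t 15.7 op 0.004
```

View pics/fin.png

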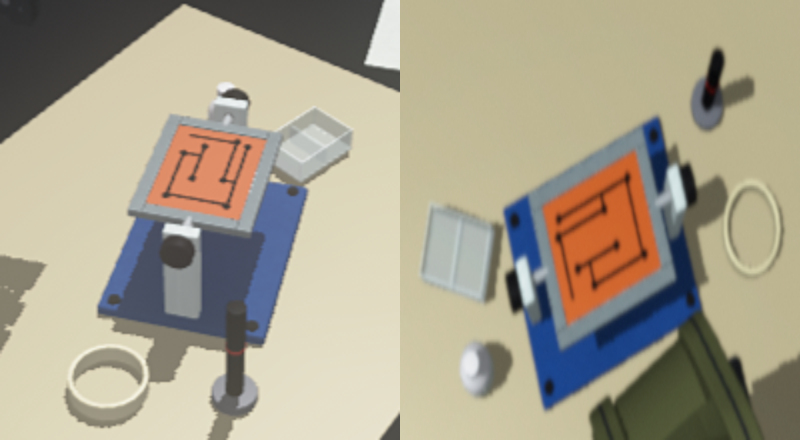

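The copper side is up and level (fitted angle 3.150), the holder and bystanders have not moved, and the arm is clear.

```bash
python3 -c "
from plant import r
print(r.finish_job())"
```

```text
the job is handed in; nothing more can be done
None
```

The board is swung right over and level with the copper side up (within about 0.01 rad by the final camera fit), the holder and the things around it were not moved, the arm finished clear, and the job was handed in at about 16 s.

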